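# Clamp a tube offcut in the welding jig and latch it

### The arm

A 6-joint arm with a two-finger parallel gripper is mounted at the origin on the work surface. World frame = base frame: x ahead of the robot, y to its left, z up, the work surface at z = 0. Lengths are in m, angles in rad, forces in N, time in s.
With the tool pointing down it reaches from about 0.3 to 0.875 m from the base axis. Payload 6.4 kg.
Tool frame: the origin (TCP) lies midway between the tips of the shut fingers; the grasp point (between the pads) lies 19 mm behind it; z points along the fingers, y is the direction in which the jaws open and shut (so a half turn about z gives the same grasp; the last joint's range is limited). The gripper opens to 85 mm and grips with 20 to 120 N. Pads are 22 mm wide; open, the fingers measure 114 mm over their backs; the gripper's body (76 mm by 85 mm) begins 54 mm behind the grasp point. The pads swing forward as they close: fully open they stand 13 mm farther back than shut.
Start: joints at [-1.425, 0.181, 1.607, -0, 1.354, -0.206], TCP at [0.198, -0.54, 0.231] pointing down, gripper open.
Joint ranges: [-2.99, 2.99], [-0.89, 2.07], [0.3, 2.58], [-1.14, 4.28], [0, 2.63], [-3.12, 3.12]. Speed limits (rad/s): [2.57, 2.57, 3.01, 3.14, 3.14, 3.14].

### API

Orientations are given as a unit quaternion [w, x, y, z].
In Python, from bench import ctrl, optics, ticket gives the robot as it stands. The module is installed in compiled form; this text tells all that it offers.
- The arm moves only by the tool step_arm, never from a script. Its argument "targets" is text: rows parted by semicolons, each of 6 numbers parted by spaces: the shift along the tool's x, y, z in mm, then the turn, a rotation vector about the tool's x, y, z in rad. In form: dx dy dz rx ry rz; .... A call has 1 to 8 rows; each row is the pose to reach, as a shift and turn from the pose commanded when the call began, along the tool's axes at that moment; what a row does not reach only later rows make up. A row lasts 1/8 s, in which the tool goes at most 62.5 mm and 10.7 degrees, less where a joint would pass 70% of its speed; a pose out of reach is approached as far as the arm can. A call with a gripper value outside its range is refused whole. "grip" is the opening in per cent of the stroke, from 0 (shut) to 100 (fully open), set as the call begins (left out, the last holds). The fingers move at their own pace and stop on an object; the grip force is fixed at half the most. Time passes only in rows, so rows that repeat a pose let the fingers close. It gives the time, the measured TCP pose, the force and the opening at its end, in the units of the state.
- ctrl.get_obs(): the state, without advancing time (a new reading comes with each control period).
- optics.camera(name): name is "scene" or "top" or "wrist"; returns a dict with "image" (480x640x3 uint8, red, green, blue), "mtx" (3x3 intrinsics, pixels), "D" ([k1, k2, p1, p2, k3] as OpenCV has them; the pictures are not rectified), "xyz" and "orientation" of the camera in the world. Camera axes: x right, y up, looking along -z (the intrinsics and any distortion apply to the point x, -y, -z); pixel columns grow to the right and rows downward; lengths in m; the calibration is good to about 2 mm. A picture is of the moment at which its call begins. There is no depth.
- ticket.hand_in(): hands the job in, once; it reports no verdict.
The state is a dict: "time_s": time; "q": joint angles; "dq": joint speeds; "joint_efforts": joint torques, N m; "eef_pos": TCP position; "eef_rot": TCP orientation; "wrist_force": force on the tool from outside, world axes, zero at the start; "torque": the same for the moment, N m; "opening": opening from 0.0 (shut) to 1.0 (fully open).
Only numpy, scipy, OpenCV 4.12 (cv2) and the standard library are available. Lean on these libraries where they do the work, as an engineer would, in place of code of your own. Each camera call takes 0.05 s, during which the arm holds its last target.

### The job

Clamp the longer of the two square tube offcuts in the welding jig: set it down (do not drop it) lengthwise in the channel between the carriage and the end stop, then slide the carriage up until the tube sits tight between carriage and end stop. After that swing the latch bar across behind the carriage until it is fully home in its catch, and let go, leaving the other offcuts, the standing pipe and the spacer disc where they are.

Things in the scene. Friction and masses are not known exactly. Their poses are not given: they have to be found in the camera images.
- jig: Jig fixed to the table: bare steel plate 180 x 320 x 12 mm. Origin on the table under the plate, z up; plate x -90..90, y -165..155, top z = 12 mm. On it along y a channel open above, floor z = 12, between two low rails: inner faces x = -25 and 25, 10 thick, tops z = 24, y -120..130 mm. The carriage slides in it; end stop at the +y end, latch pivot on the +x side, catch on the -x side.
- end_stop (a point): Middle of the end stop's inner face, at the channel's floor: x = 0, y = 130, z = 12 mm in the jig's frame. The stop is a steel block 74 mm wide (jig x), 20 mm thick, top z = 60 mm.
- catch (a point): Middle of the mouth of the catch that takes the latch bar: x = -47, y = -21, z = 42 mm in the jig's frame. The catch is a C-shaped dark steel keeper, 22 mm wide (jig x), open towards the jig's -y, y -29..5, top z = 60 mm.
- screw_clamp (a point): Top of the handle of the upright screw clamp that holds the plate down at its (+x, +y) corner; a fixed obstacle, x = 73, y = 120, z = 205 mm in the jig's frame. Wooden handle of 15 mm radius down to z = 135, spindle of 6 mm radius below it, clamp arm at z = 75..95 to a flat column 52 mm farther out in +x, up to z = 215 mm.
- tube: The longer of the two loose square steel tube offcuts: 100 mm long along its x axis, 40 x 40 mm outside, 4 mm wall, ends open, about 0.36 kg, lying on the table. Origin: centre of its underside. Clamped, its origin is at x = 0, y = 80, z = 12 mm in the jig's frame, its x axis along the jig's y (either way round).
- carriage (a joint): Slide of the carriage in the channel, in m: 0 with the carriage's centre at jig y = -130 mm, growing towards the end stop (+y of the jig), limit 0.165. With the tube clamped between it and the end stop it reads 0.140. It needs about 4 N to move and stays where it is left.
- carriage_grip (a point): Point on the carriage's upright square post (dark steel, 24 x 24 mm, z = 52 to 98 mm above the table), over the carriage's centre, 82 mm above the table. The carriage is an aluminium block 44 mm wide (jig x), 40 mm long (jig y), z = 13 to 52 mm; its front face, which pushes the tube, lies 20 mm from this point towards jig +y.
- latch (a joint): Hinge of the latch bar, rad, about the upright axis at latch_pivot. 0: closed, the bar along jig -x across the channel behind the carriage, at the end of its travel in the catch. Grows counter-clockwise from above as it opens away from the end stop (1.57: bar along jig -y). Limit 2.4. Needs about 1 N at its handle and stays where it is left; it does not shut itself.
- latch_grip (a point): Point on the axis of the latch's upright round handle (dark steel, 20 mm diameter, z = 46 to 100 mm above the table), 82 mm above the table, 130 mm from the hinge axis. The latch bar is steel, 16 mm wide, z = 36 to 48 mm, and ends 6 mm beyond the handle's axis.
- latch_pivot (a point): Point on the latch's upright hinge axis at the mid-thickness of the bar: x = 55, y = -21, z = 42 mm in the jig's frame.
- short_tube: Bystander: the shorter square tube offcut, 60 mm long along its x, 40 x 40 mm. Origin: centre of its underside.
- angle_iron: Bystander: offcut of angle iron, 90 mm long along its x, 40 mm wide, 40 mm high. Origin: centre of its underside.
- pipe: Bystander: short round pipe standing on end, 44 mm diameter, 70 mm high. Origin: centre of its underside.
- spacer: Bystander: solid steel disc, 26 mm diameter, 20 mm high, standing loose on the jig's plate near its (-x, -y) corner. Origin: centre of its underside.
Things that resemble listed ones, but are neither listed nor needed, are in the scene too. Leave any turquoise look-alike of the tube alone.

How it is judged:
By the outcome, as a careful person would: the job done as asked, in the order asked, and still so for the second after the job is handed in, with the robot touching nothing.
It also fails if it takes over 72 s, if anything falls off the work surface, if the arm or the gripper's body presses on something with over 40 N, if the wrist force passes 120 N, or if a joint passes its speed limit or range.

## Working session

There is one attempt and no reset: what is moved stays moved. The work goes in short steps, Python scripts to look and compute and a tool call to move; the robot and the scene stay as the last step left them, time stands still between calls to the robot, and variables do not carry over. Pictures are saved under pics/ and viewed, and the job is handed in when it is done.

Besides the shell and the picture viewer there is one more tool, called after "Emit:" as name(argument=value, ...) on one line, values as JSON. step_arm: Moves the arm, as the interface text tells. Its arguments: {"type":"object","properties":{"targets":{"type":"string"},"grip":{"type":"number"}},"required":["targets"]}

```bash
mkdir -p pics; cat > h.py <<'E'
import numpy as np, cv2
from bench import ctrl, optics, ticket
from scipy.spatial.transform import Rotation as R
def rot(q): return R.from_quat([q[1],q[2],q[3],q[0]])
def grab(n,f):
    c=optics.camera(n); cv2.imwrite('pics/'+f+'.png',c['image'][:,:,::-1])
    np.save('pics/'+f+'.npy',c,allow_pickle=True); return c
def load(f): return np.load('pics/'+f+'.npy',allow_pickle=True).item()
def proj(c,P):
    P=np.atleast_2d(np.array(P,float)); r=rot(c['orientation'])
    p=r.inv().apply(P-np.array(c['xyz'])); p=p*[1,-1,-1]
    return cv2.projectPoints(p,np.zeros(3),np.zeros(3),np.array(c['mtx'],float),np.array(c['D'],float))[0][:,0]
def back(c,uv,z):
    uv=np.atleast_2d(np.array(uv,float))
    n=cv2.undistortPoints(uv[:,None],np.array(c['mtx'],float),np.array(c['D'],float))[:,0]
    d=rot(c['orientation']).apply(np.c_[n[:,0],-n[:,1],-np.ones(len(n))])
    o=np.array(c['xyz']); return o+d*((np.array(z)-o[2])/d[:,2])[:,None]
E
python3 - <<'E'
from h import *
for n in ['scene','top','wrist']:
    c=grab(n,n+'0'); print(n,c['xyz'],c['orientation'],c['mtx'])
print(ctrl.get_obs())
E
```

```text
scene [1.24320878 0.39572579 0.74441179] [0.42485153 0.20907262 0.37110558 0.79879313] [[518.05507066   0.         325.78628171]
 [  0.         518.05507066 239.32267819]
 [  0.           0.           1.        ]]
top [ 0.35541233 -0.01124942  1.37556026] [-0.69922341 -0.07357507  0.0773421   0.70688863] [[609.0257695    0.         320.54063587]
 [  0.         609.0257695  242.19684982]
 [  0.           0.           1.        ]]
wrist [ 0.26584141 -0.51327032  0.37314122] [ 0.81145929 -0.11813287  0.08343897 -0.56622998] [[340.63308559   0.         317.01257282]
 [  0.         340.63308559 243.667677  ]
 [  0.           0.           1.        ]]
{'time_s': 0.15, 'q': array([-1.42531081e+00,  1.81393654e-01,  1.60773813e+00, -1.35919686e-05,
        1.35379165e+00, -2.06303581e-01]), 'dq': array([-8.06604244e-05, -1.20310407e-03, -2.55686890e-03,  4.05231251e-04,
       -6.28865965e-05,  1.01556804e-04]), 'joint_efforts': array([ 7.07228373e-04, -4.45262039e+01, -3.51695609e+01, -3.60109807e-04,
        5.87731236e-03, -4.49035053e-05]), 'eef_pos': array([ 0.19808301, -0.53937434,  0.23059744]), 'eef_rot': array([-6.65283692e-04,  9.84569922e-01,  1.74990358e-01,  1.35981823e-05]), 'wrist_force': array([ 0.00106074,  0.63780762, -0.19749099]), 'torque': array([0.04212836, 0.00737244, 0.03580028]), 'opening': 0.9988711012953266}
```

View pics/top0.png

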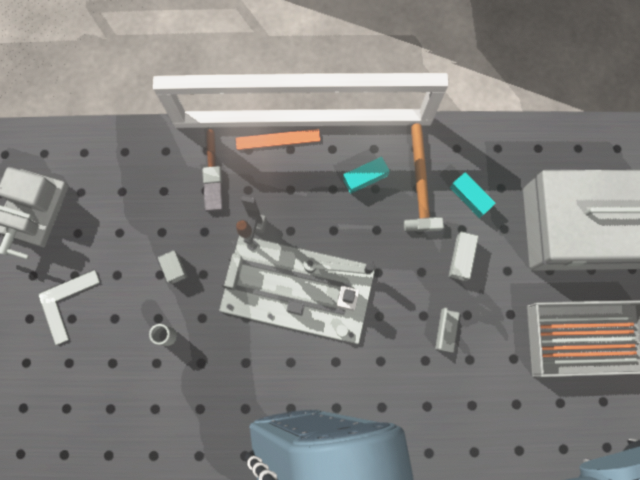

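View pics/scene0.png

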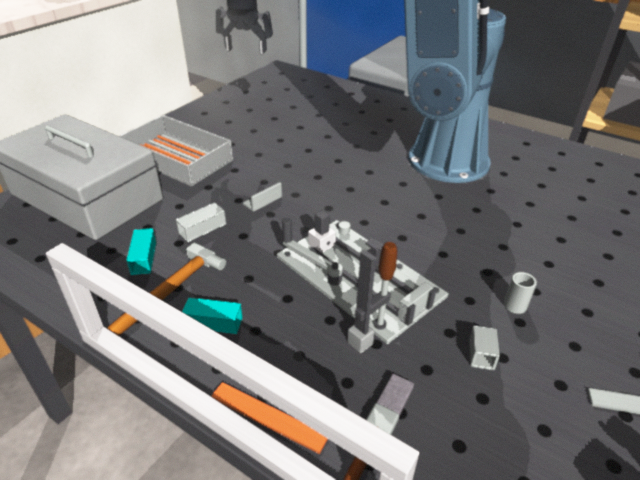

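View pics/wrist0.png

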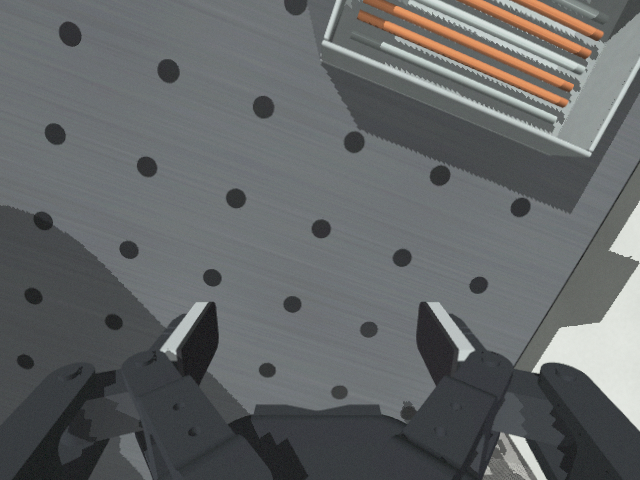

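```bash
python3 - <<'E'
import cv2
t=cv2.imread('pics/top0.png'); s=cv2.imread('pics/scene0.png')
cv2.imwrite('pics/c1.png',cv2.resize(t[220:355,205:405],None,fx=4,fy=4,interpolation=cv2.INTER_CUBIC))
cv2.imwrite('pics/c2.png',cv2.resize(t[215:365,410:510],None,fx=4,fy=4,interpolation=cv2.INTER_CUBIC))
cv2.imwrite('pics/c3.png',cv2.resize(s[170:370,160:360],None,fx=3,fy=3,interpolation=cv2.INTER_CUBIC))
cv2.imwrite('pics/c4.png',cv2.resize(t[240:300,145:205],None,fx=5,fy=5,interpolation=cv2.INTER_CUBIC))
E
```

```text
(no output)
```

View pics/c1.png

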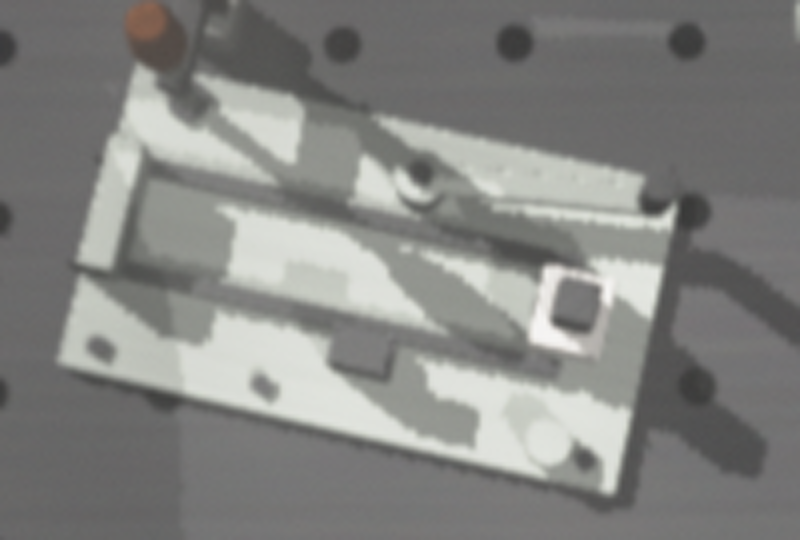

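View pics/c2.png

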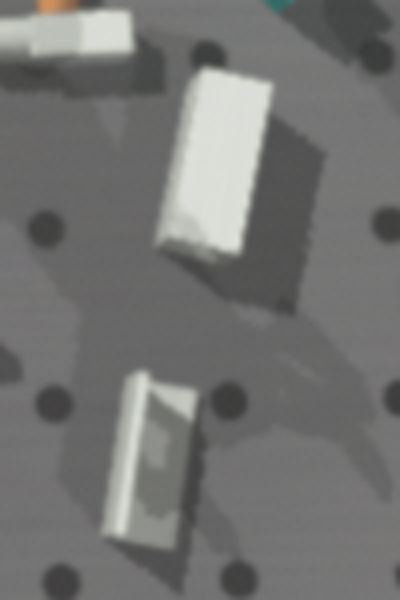

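View pics/c3.png

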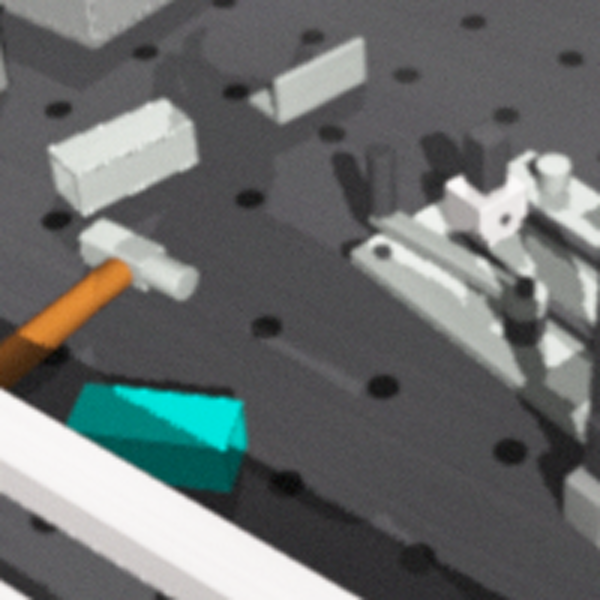

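```bash
python3 - <<'E'
from h import *
c=load('top0')
for n,uv,z in [('short',(171,266),.04),('tube',(463,256),.04),('pipe',(161,335),.07),('stop',(232,272),.06),('post',(348,295),.098),('latchh',(369,268),.1),('pivot',(310,265),.05)]:
    print(n,back(c,uv,[z])[0].round(3))
E
```

```text
short [0.594 0.315 0.04 ]
tube [ 0.61 -0.34  0.04]
pipe [0.439 0.323 0.07 ]
stop [0.576 0.175 0.06 ]
post [ 0.518 -0.076  0.098]
latchh [ 0.575 -0.122  0.1  ]
pivot [0.592 0.004 0.05 ]
```

```bash
cat >> h.py <<'E'
def fit2(model,world):
    m=np.array(model)[:,:2];w=np.array(world)[:,:2];mc=m.mean(0);wc=w.mean(0)
    a=m-mc;b=w-wc; th=np.arctan2((a[:,0]*b[:,1]-a[:,1]*b[:,0]).sum(),(a*b).sum())
    c,s=np.cos(th),np.sin(th);Rm=np.array([[c,-s],[s,c]]); t=wc-Rm@mc
    return th,t,(w-(m@Rm.T+t))
def toolshift(obs,P,yaw=None):
    pass
E
python3 - <<'E'
from h import *
c=load('top0')
px=lambda L:[(205+(u+.5)/4-.5,220+(v+.5)/4-.5) for u,v in L]
m=[(-.09,.155),(-.09,-.165),(.09,-.165),(.09,.155)]
w=back(c,px([(60,362),(615,494),(682,198),(137,65)]),[.012]*4)
th,t,r=fit2(m,w);print(np.degrees(th),t,(r*1000).round(1))
Rm=np.array([[np.cos(th),-np.sin(th)],[np.sin(th),np.cos(th)]])
for n,p in dict(stop=(0,130),pivot=(55,-21),clamp=(73,120),car0=(0,-130)).items(): print(n,Rm@np.array(p)/1000+t)
print('post',back(c,px([(578,304)]),[.098]), 'latch',back(c,px([(658,195)]),[.1]),'spacer',back(c,px([(547,442)]),[.032]))
px2=lambda L:[(410+(u+.5)/4-.5,215+(v+.5)/4-.5) for u,v in L]
w=back(c,px2([(203,68),(273,85),(240,257),(170,243)]),[.04]*4);print(w)
th,t,r=fit2([(.05,.02),(.05,-.02),(-.05,-.02),(-.05,.02)],w);print(np.degrees(th),t,(r*1000).round(1))
E
```

```text
-14.115871117716061 [0.54506055 0.03735295] [[ 2.4 -1.8]
 [ 4.  -0.8]
 [-4.5  1.1]
 [-1.8  1.6]]
stop [0.57676543 0.16342754]
pivot [0.59327824 0.00357346]
clamp [0.64512232 0.13592598]
car0 [ 0.51335568 -0.08872163]
post [[ 0.51689218 -0.07865098  0.098     ]] latch [[ 0.57435125 -0.12229618  0.1       ]] spacer [[ 0.44932479 -0.06357628  0.032     ]]
[[ 0.66659249 -0.33709705  0.04      ]
 [ 0.65632513 -0.37656212  0.04      ]
 [ 0.55824616 -0.35150121  0.04      ]
 [ 0.56664623 -0.31254811  0.04      ]]
-13.972449594430213 [ 0.6119525  -0.34442713] [[ 1.3 -0. ]
 [ 0.7 -0.7]
 [-0.4  0.3]
 [-1.6  0.4]]
```

```bash
cat >> h.py <<'E'
def yawof(o):
    x=rot(o['eef_rot']).apply([1,0,0]); return np.degrees(np.arctan2(x[1],x[0]))
def down(yaw):
    return R.from_euler('z',yaw,degrees=True)*R.from_quat([1,0,0,0])
def go(P,yaw):
    o=ctrl.get_obs(); r=rot(o['eef_rot'])
    d=r.inv().apply(np.array(P)-o['eef_pos'])*1000
    w=(r.inv()*down(yaw)).as_rotvec()
    print('row',d.round(1),w.round(4),'n>=',max(np.linalg.norm(d)/62.5,np.degrees(np.linalg.norm(w))/10.7).round(1))
E
python3 - <<'E'
from h import *
o=ctrl.get_obs(); print(yawof(o))
c=load('wrist0'); print(proj(c,[o['eef_pos'],o['eef_pos']*[1,1,0]]), back(c,[(320,240)],[0]))
for yw in (166,): 
    x=np.array([np.cos(np.radians(yw)),np.sin(np.radians(yw))]); 
    go(list(np.array([.612,-.344])-.07*x)+[.23],yw)
E
```

```text
20.15618879672104
[[319.97531965 305.8999876 ]
 [318.58474546 210.15235418]] [[ 0.16627791 -0.5528252   0.        ]]
row [513.8  -1.5   0.7] [-2.0000e-04 -1.8000e-03 -2.5455e+00] n>= 13.6
```

```bash
python3 - <<'E'
from h import *
go([.612,-.344,.23],166)
E
```

```text
row [455.9 -40.8   0.8] [-2.0000e-04 -1.8000e-03 -2.5455e+00] n>= 13.6
```

Emit:
step_arm(targets="456 -41 0 0 0 -2.545; 456 -41 0 0 0 -2.545; 456 -41 0 0 0 -2.545; 456 -41 0 0 0 -2.545; 456 -41 0 0 0 -2.545; 456 -41 0 0 0 -2.545; 456 -41 0 0 0 -2.545; 456 -41 0 0 0 -2.545", grip=80)

```text
time_s: 1.15
eef_pos: [0.6149, -0.3413, 0.2304]
eef_rot: [-0.0, 0.597, 0.802, 0.0]
wrist_force: [-0.3, 0.2, -0.0]
opening: 0.807
```

```bash
python3 - <<'E'
from h import *
go([.612,-.344,.23],166); o=ctrl.get_obs();print(o['q'].round(3),o['time_s'])
E
```

```text
row [-1.8 -3.5  0.4] [ 7.0000e-04 -9.0000e-04 -1.0355e+00] n>= 5.5
[-6.750e-01  4.630e-01  1.247e+00  1.000e-03  1.432e+00 -9.660e-01] 1.15
```

Emit:
step_arm(targets="-2 -3 0 0 0 -1.036; -2 -3 0 0 0 -1.036; -2 -3 0 0 0 -1.036; -2 -3 0 0 0 -1.036; -2 -3 0 0 0 -1.036; -2 -3 0 0 0 -1.036; -2 -3 0 0 0 -1.036")

```text
time_s: 2.02
eef_pos: [0.6096, -0.3468, 0.2308]
eef_rot: [-0.0, 0.127, 0.992, 0.0]
wrist_force: [-0.7, -0.6, -1.0]
opening: 0.795
```

```bash
python3 - <<'E'
from h import *
c=grab('wrist','w1'); go([.612,-.344,.23],166); print(proj(c,[[.612,-.344,.04]]))
E
```

```text
row [-1.6  3.3  0.9] [ 0.0003 -0.0006 -0.0116] n>= 0.1
[[319.29848802 220.67734677]]
```

View pics/w1.png

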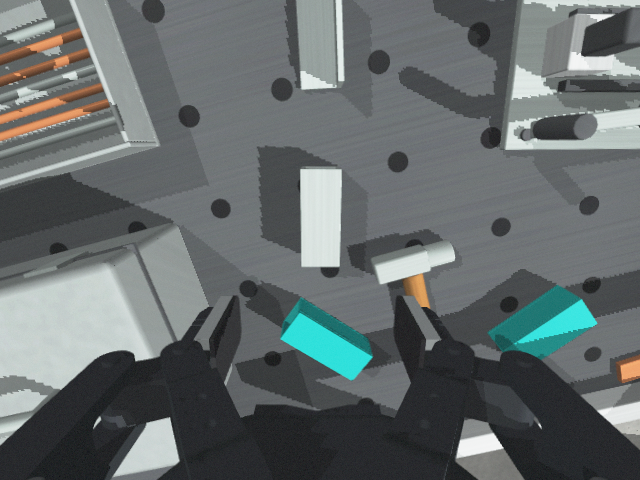

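```bash
python3 - <<'E'
import cv2
t=cv2.imread('pics/w1.png')
cv2.imwrite('pics/c5.png',cv2.resize(t[155:280,270:370],None,fx=5,fy=4.8,interpolation=cv2.INTER_CUBIC))
E
```

```text
(no output)
```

View pics/c5.png

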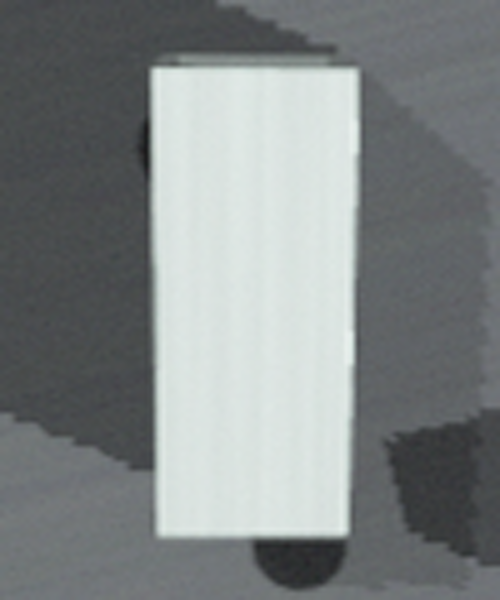

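```bash
python3 - <<'E'
from h import *
c=load('w1')
px=[(270+u/5-.4,155+v/4.8-.4) for u,v in [(151,67),(360,67),(349,538),(156,538)]]
w=back(c,px,[.04]*4);print(w.round(4))
th,t,r=fit2([(-.05,-.02),(-.05,.02),(.05,.02),(.05,-.02)],w);print(np.degrees(th),t,(r*1000).round(1))
go([t[0],t[1],.10],180+np.degrees(th));go([t[0],t[1],.016],180+np.degrees(th))
E
```

```text
[[ 0.5577 -0.3493  0.04  ]
 [ 0.5678 -0.3105  0.04  ]
 [ 0.6648 -0.336   0.04  ]
 [ 0.6547 -0.3749  0.04  ]]
-14.73863871327933 [ 0.61125846 -0.34267987] [[-0.1 -0. ]
 [-0.2  0.1]
 [ 0.1  0.1]
 [ 0.1 -0.2]]
row [ -0.6   4.4 130.9] [ 0.0003 -0.0006  0.0013] n>= 2.1
row [ -0.7   4.4 214.9] [ 0.0003 -0.0006  0.0013] n>= 3.4
```

Emit:
step_arm(targets="-1 4 60 0 0 0; -1 4 120 0 0 0; -1 4 160 0 0 0; -1 4 190 0 0 0; -1 4 205 0 0 0; -1 4 214 0 0 0; -1 4 214 0 0 0")

```text
time_s: 2.95
eef_pos: [0.612, -0.3435, 0.0177]
eef_rot: [0.0, 0.127, 0.992, -0.0]
wrist_force: [-0.1, -0.2, 0.5]
opening: 0.802
```

Emit:
step_arm(targets="0 0 0 0 0 0; 0 0 0 0 0 0; 0 0 0 0 0 0; 0 0 0 0 0 0; 0 0 0 0 0 0; 0 0 0 0 0 0", grip=30)

```text
time_s: 3.7
eef_pos: [0.6127, -0.3442, 0.0191]
eef_rot: [0.001, 0.127, 0.992, -0.001]
wrist_force: [0.2, 0.4, 6.0]
opening: 0.452
```

Emit:
step_arm(targets="0 0 -10 0 0 0; 0 0 -40 0 0 0; 0 0 -90 0 0 0; 0 0 -140 0 0 0; 0 0 -190 0 0 0; 0 0 -190 0 0 0", grip=20)

```text
time_s: 4.45
eef_pos: [0.614, -0.3449, 0.2136]
eef_rot: [0.004, 0.126, 0.992, -0.003]
wrist_force: [-0.1, -0.5, -2.4]
opening: 0.457
```

```bash
python3 - <<'E'
from h import *
c=grab('wrist','w2'); grab('scene','s2')
E
```

```text
(no output)
```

View pics/w2.png

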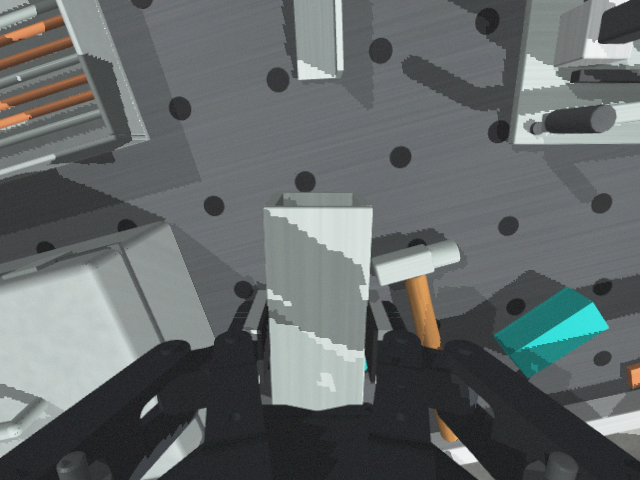

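```bash
python3 - <<'E'
from h import *
c=load('w2'); o=ctrl.get_obs(); z=o['eef_pos'][2]+.0209
w=back(c,[(264,207),(373,207),(371,207)],[z]*3); r=rot(o['eef_rot'])
print(o['q'].round(3)); print((r.inv().apply(w-o['eef_pos'])*1000).round(1))
go([.555,.08,.30],256)
E
```

```text
[-0.68   0.476  1.277  0.     1.39  -1.997]
[[ 47.4 -20.5 -20.9]
 [ 47.5  20.9 -20.9]
 [ 47.5  20.2 -20.9]]
row [160.8 395.3 -92.9] [ 6.0000e-04 -2.0000e-04 -1.5801e+00] n>= 8.5
```

Emit:
step_arm(targets="20 50 -90 0 0 -0.18; 40 100 -93 0 0 -0.36; 62 150 -93 0 0 -0.54; 82 200 -93 0 0 -0.72; 102 250 -93 0 0 -0.9; 122 300 -93 0 0 -1.08; 142 350 -93 0 0 -1.26; 161 395 -93 0 0 -1.44")

```text
time_s: 5.55
eef_pos: [0.5532, 0.0815, 0.2972]
eef_rot: [-0.002, -0.562, 0.827, 0.002]
wrist_force: [0.1, -0.5, -3.6]
opening: 0.459
```

Emit:
step_arm(targets="0 0 0 0 0 -0.14; 0 0 0 0 0 -0.14; 0 0 0 0 0 -0.14")

```text
time_s: 5.92
eef_pos: [0.5545, 0.079, 0.2987]
eef_rot: [-0.001, -0.614, 0.789, 0.001]
wrist_force: [-0.5, 0.0, -2.2]
opening: 0.454
```

```bash
python3 - <<'E'
from h import *
c=grab('wrist','w3'); o=ctrl.get_obs(); print(yawof(o),o['eef_pos'],o['q'].round(3))
cv2.imwrite('pics/w3b.png',cv2.resize(c['image'][:,:,::-1],(800,600)))
E
```

```text
-104.20192868674941 [0.55474738 0.07883586 0.29912336] [-0.071  0.1    1.561 -0.     1.483 -2.964]
```

View pics/w3b.png

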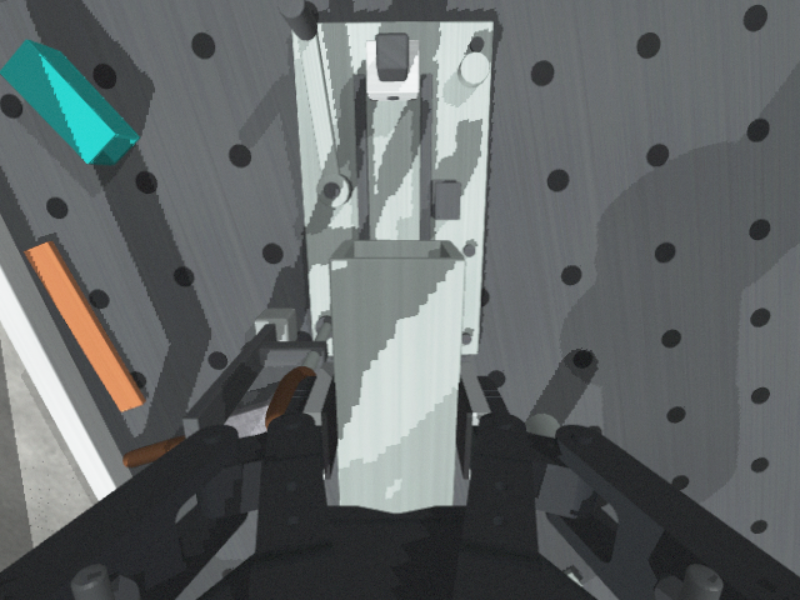

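```bash
python3 - <<'E'
import cv2
t=cv2.imread('pics/w3.png')
cv2.imwrite('pics/c6.png',cv2.resize(t[5:155,220:410],None,fx=4,fy=4,interpolation=cv2.INTER_CUBIC))
cv2.imwrite('pics/c7.png',cv2.resize(t[140:290,220:410],None,fx=4,fy=4,interpolation=cv2.INTER_CUBIC))
E
```

```text
(no output)
```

View pics/c6.png

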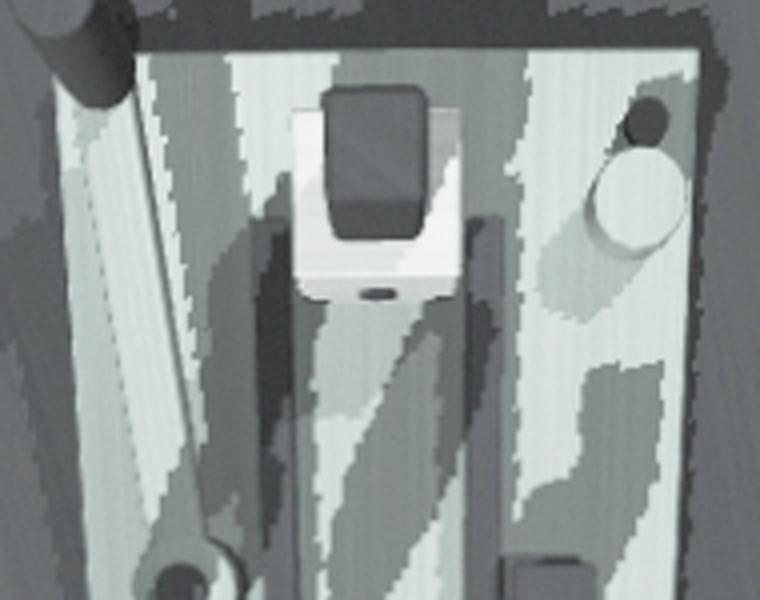

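View pics/c7.png

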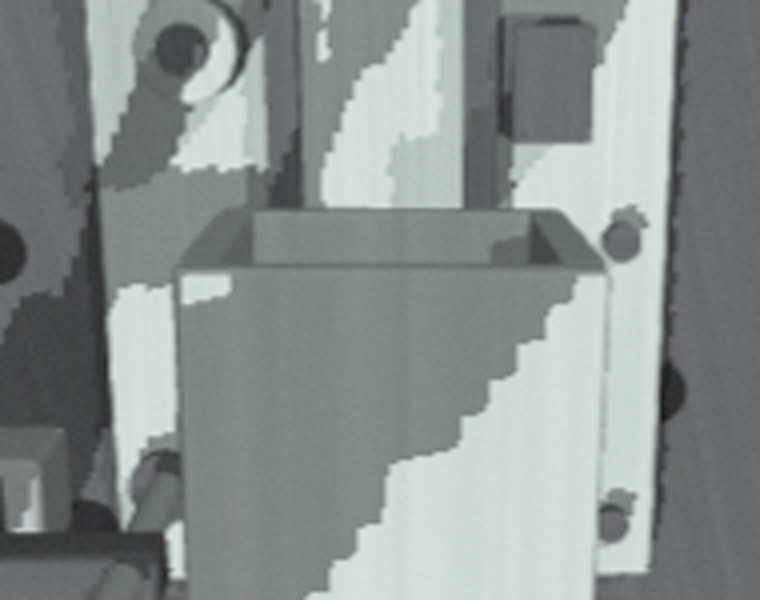

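```bash
cat > jig.py <<'E'
from h import *
from scipy.optimize import least_squares
c=load('w3')
a=lambda u,v:(220+(u+.5)/4-.5,5+(v+.5)/4-.5)
b=lambda u,v:(220+(u+.5)/4-.5,140+(v+.5)/4-.5)
obs=[(a(700,49),.012,-.09,-.165),(b(650,572),.012,-.09,.155),(a(66,200),.012,.09,None),(b(88,50),.012,.09,None),(b(113,400),.012,.09,None),
(a(688,400),.012,-.09,None),(b(677,100),.012,-.09,None),(a(400,48),.012,None,-.165),(a(381.5,400),.018,0,None),(b(382,150),.018,0,None)]
W=[back(c,o[0],[o[1]])[0] for o in obs]
def J(p,w): 
    d=w[:2]-p[1:]; cc,s=np.cos(p[0]),np.sin(p[0]); return np.array([cc*d[0]+s*d[1],-s*d[0]+cc*d[1]])
def f(p):
    r=[]
    for o,w in zip(obs,W):
        j=J(p,w)
        if o[2] is not None:r.append(j[0]-o[2])
        if o[3] is not None:r.append(j[1]-o[3])
    return np.array(r)*1000
s=least_squares(f,[-.25,.545,.037]); p=s.x
def jw(x,y): cc,s_=np.cos(p[0]),np.sin(p[0]); return np.array([cc*x-s_*y,s_*x+cc*y])/1000+p[1:]
if __name__=='__main__':
    print(np.degrees(p[0]),p[1:],f(p).round(1))
    for n,q,z in [('post top',a(376,144),.098),('carr front top',a(378,275),.052),('spacer',a(640,198),.032),('handle',a(60,20),.1),('pivot',b(180,50),.05)]:
        w=back(c,q,[z])[0]; print(n,w.round(4),(J(p,w)*1000).round(1))
    print('post',jw(0,-122))
E
python3 jig.py
```

```text
-13.75639262900265 [0.54448521 0.03914539] [ 1.   0.9  0.5 -1.3 -0.9  0.  -0.4 -0.3 -0.5  0.4 -0.   0.6]
post top [ 0.5168 -0.0764  0.098 ] [   0.5 -118.8]
carr front top [ 0.5212 -0.058   0.052 ] [  0.5 -99.9]
spacer [ 0.447  -0.0628  0.032 ] [ -70.5 -122.2]
handle [ 0.5778 -0.1167  0.1   ] [  69.5 -143.4]
pivot [0.5943 0.0057 0.05  ] [ 56.4 -20.6]
post [ 0.51547431 -0.0793551 ]
```

```bash
python3 - <<'E'
from jig import *
t=jw(0,62); go([t[0],t[1],.085],np.degrees(p[0])-90)
E
```

```text
row [-21.1   0.3 214.1] [ 0.002  -0.0004 -0.0078] n>= 3.4
```

Emit:
step_arm(targets="-21 0 20 0 0 -0.008; -21 0 60 0 0 -0.008; -21 0 100 0 0 -0.008; -21 0 140 0 0 -0.008; -21 0 180 0 0 -0.008; -21 0 205 0 0 -0.008; -21 0 214 0 0 -0.008; -21 0 214 0 0 -0.008")

```text
time_s: 6.98
eef_pos: [0.5598, 0.1001, 0.0856]
eef_rot: [-0.0, -0.619, 0.786, 0.0]
wrist_force: [0.3, -0.3, -3.0]
opening: 0.453
```

```bash
python3 - <<'E'
from jig import *
c=grab('wrist','w4');c2=grab('scene','s4'); t=jw(0,62); go([t[0],t[1],.035],np.degrees(p[0])-90)
s=c2['image'][:,:,::-1]
cv2.imwrite('pics/s4b.png',cv2.resize(s[150:350,260:460],None,fx=3,fy=3,interpolation=cv2.INTER_CUBIC))
E
```

```text
row [ 1.   1.8 52.3] [-0.0018  0.0005  0.0033] n>= 0.8
```

View pics/w4.png

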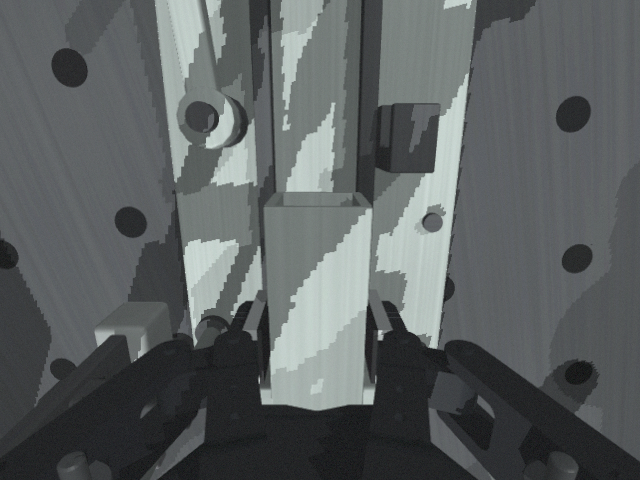

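View pics/s4b.png

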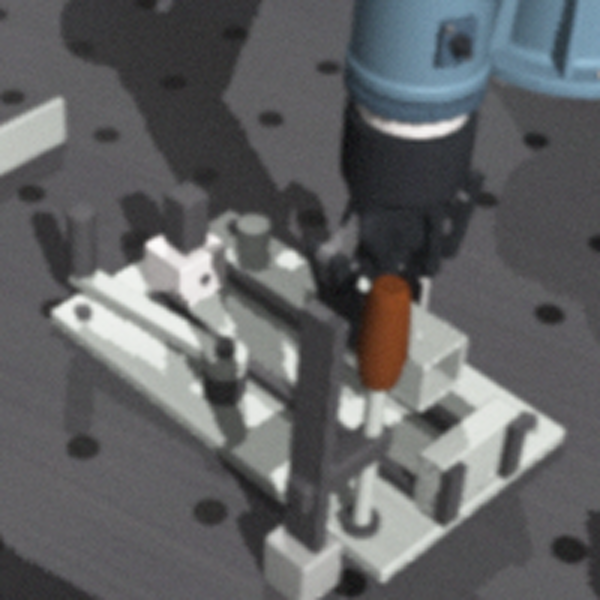

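```bash
python3 - <<'E'
from jig import *
c=load('w4');t=c['image'][:,:,::-1]
cv2.imwrite('pics/c8.png',cv2.resize(t[60:220,230:400],None,fx=4,fy=3.7,interpolation=cv2.INTER_CUBIC))
o=ctrl.get_obs();print(o['eef_pos'],yawof(o),o['dq'].round(3))
E
```

```text
[0.56109341 0.09994776 0.08733237] -103.5696181442626 [-0.002 -0.014 -0.005 -0.     0.001 -0.002]
```

View pics/c8.png

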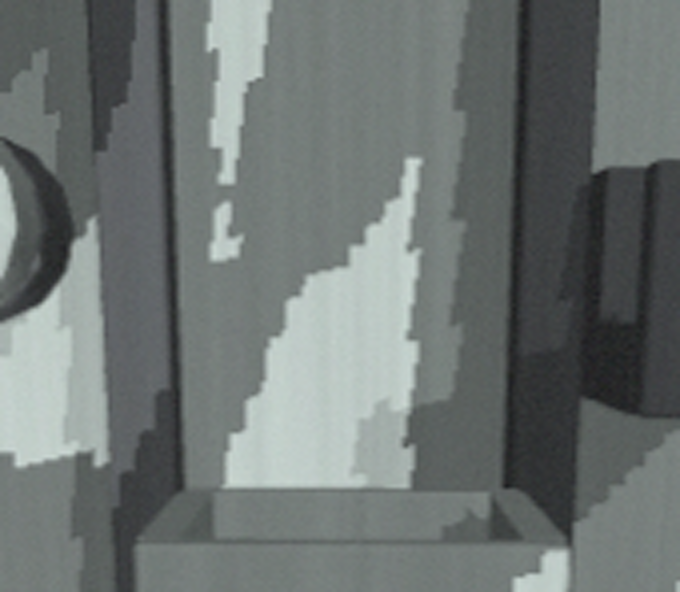

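```bash
python3 - <<'E'
from jig import *
c=load('w4'); o=ctrl.get_obs(); r=rot(o['eef_rot'])
a=lambda u,v:(230+(u+.5)/4-.5,60+(v+.5)/3.7-.5)
z=o['eef_pos'][2]
for n,q,h in [('chL',a(181,480),.024),('chR',a(504,480),.024),('chL2',a(167,200),.024),('chR2',a(516,200),.024),('tL',a(137,545),z+.021),('tR',a(569,545),z+.021),('tLb',a(187,490),z-.019),('tRb',a(505,490),z-.019)]:
    w=back(c,q,[h])[0]; print(n,(r.inv().apply(w-o['eef_pos'])*1000).round(1),(J(p,w)*1000).round(1))
E
```

```text
chL [ 45.1 -22.7  63.4] [24.6 18. ]
chR [45.1 25.6 63.3] [-23.6  17.9]
chL2 [ 87.6 -23.2  63.3] [ 25.3 -24.5]
chR2 [87.6 25.9 63.2] [-23.9 -24.7]
tL [ 50.1 -16.7 -21. ] [18.5 13. ]
tR [ 50.1  21.8 -21.1] [-20.   12.9]
tLb [ 49.7 -16.7  19. ] [18.6 13.4]
tRb [49.7 20.6 18.9] [-18.7  13.2]
```

Emit:
step_arm(targets="0 -0.5 12 0 0 0; 0 -0.5 26 0 0 0; 0 -0.5 38 0 0 0; 0 -0.5 46 0 0 0; 0 -0.5 50 0 0 0; 0 -0.5 52 0 0 0; 0 -0.5 52 0 0 0")

```text
time_s: 7.95
eef_pos: [0.5608, 0.0998, 0.0344]
eef_rot: [0.0, -0.619, 0.786, -0.0]
wrist_force: [0.0, 0.8, -2.5]
opening: 0.456
```

```bash
python3 - <<'E'
from h import *
o=ctrl.get_obs();print(o['eef_pos'],o['wrist_force'],o['torque'])
E
```

```text
[0.560837   0.0997508  0.03443468] [ 0.01202751  0.8177495  -2.5231683 ] [ 0.00686063  0.00530886 -0.03569278]
```

Emit:
step_arm(targets="0 0 1 0 0 0; 0 0 2 0 0 0; 0 0 3 0 0 0; 0 0 3 0 0 0")

```text
time_s: 8.45
eef_pos: [0.5606, 0.0997, 0.0312]
eef_rot: [-0.0, -0.619, 0.786, 0.0]
wrist_force: [-0.8, -0.4, -2.8]
opening: 0.451
```

Emit:
step_arm(targets="0 0 0.7 0 0 0; 0 0 1.4 0 0 0; 0 0 2 0 0 0; 0 0 2 0 0 0")

```text
time_s: 8.95
eef_pos: [0.5607, 0.0997, 0.031]
eef_rot: [-0.0, -0.619, 0.786, -0.0]
wrist_force: [-8.1, -0.6, 13.9]
opening: 0.455
```

Emit:
step_arm(targets="0 0 0 0 0 0; 0 0 0 0 0 0; 0 0 -2 0 0 0; 0 0 -2 0 0 0", grip=65)

```text
time_s: 9.45
eef_pos: [0.5609, 0.0997, 0.0314]
eef_rot: [0.0, -0.619, 0.786, -0.0]
wrist_force: [-0.4, 0.1, 0.9]
opening: 0.651
```

Emit:
step_arm(targets="0 0 -20 0 0 0; 0 0 -50 0 0 0; 0 0 -90 0 0 0; 0 0 -130 0 0 0; 0 0 -160 0 0 0; 0 0 -170 0 0 0; 0 0 -170 0 0 0")

```text
time_s: 10.32
eef_pos: [0.5609, 0.0997, 0.202]
eef_rot: [0.001, -0.619, 0.786, -0.0]
wrist_force: [0.6, -0.5, 0.7]
opening: 0.65
```

```bash
python3 - <<'E'
from jig import *
c=grab('wrist','w5')
t=jw(0,-119); go([t[0],t[1],.18],np.degrees(p[0])-90)
E
```

```text
row [181.6   1.5  20.8] [ 0.0008 -0.0002  0.0035] n>= 2.9
```

View pics/w5.png

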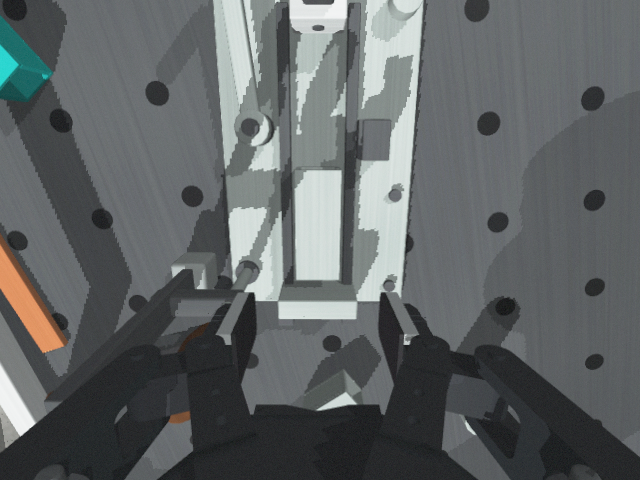

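Emit:
step_arm(targets="40 0 -10 0 0 0.1; 90 0 -10 0 0 0.28; 130 1 0 0 0 0.46; 160 1.5 0 0 0 0.64; 181 1.5 0 0 0 0.82; 181 1.5 0 0 0 1.0; 181 1.5 0 0 0 1.18; 181 1.5 0 0 0 1.36", grip=80)

```text
time_s: 11.38
eef_pos: [0.5156, -0.0756, 0.1992]
eef_rot: [-0.002, 0.016, 1.0, 0.001]
wrist_force: [-0.0, -0.9, 0.3]
opening: 0.799
```

Emit:
step_arm(targets="0 0 0 0 0 0.18; 0 0 0 0 0 0.36; 0 0 0 0 0 0.54; 0 0 0 0 0 0.72; 0 0 0 0 0 0.9; 0 0 0 0 0 1.08; 0 0 0 0 0 1.26; 0 0 0 0 0 1.44")

```text
time_s: 12.38
eef_pos: [0.5156, -0.0755, 0.1992]
eef_rot: [-0.002, 0.671, 0.741, -0.001]
wrist_force: [1.2, 0.4, -0.1]
opening: 0.799
```

```bash
python3 - <<'E'
from jig import *
t=jw(0,-119); go([t[0],t[1],.18],np.degrees(p[0])+90);print(ctrl.get_obs()['q'].round(3))
E
```

```text
row [-1.   0.5 19.2] [-0.0035 -0.0011  0.3391] n>= 1.8
[-0.373  0.095  1.771  0.     1.279 -0.472]
```

Emit:
step_arm(targets="-1 0 10 0 0 0.17; -1 0 15 0 0 0.34; -1 0 15 0 0 0.34; -1 0 15 0 0 0.34")

```text
time_s: 12.88
eef_pos: [0.5165, -0.0767, 0.1855]
eef_rot: [-0.001, 0.784, 0.621, -0.0]
wrist_force: [-0.8, 0.7, -0.4]
opening: 0.802
```

```bash
python3 - <<'E'
from jig import *
c=grab('wrist','w6')
t=jw(0,-119); go([t[0],t[1],.065],np.degrees(p[0])+90)
E
```

```text
row [  0.2  -0.5 120.9] [-0.0008 -0.0001  0.0078] n>= 1.9
```

View pics/w6.png

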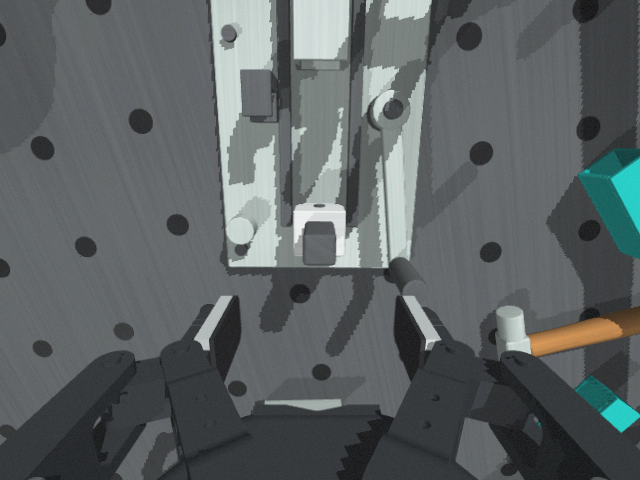

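```bash
python3 - <<'E'
from jig import *
c=load('w6')
for q in [(319,256),(320,241)]:
  w=back(c,q,[.098])[0]; print(w,(J(p,w)*1000).round(1))
t=c['image'][:,:,::-1]
cv2.imwrite('pics/c9.png',cv2.resize(t[190:290,270:440],None,fx=4,fy=4,interpolation=cv2.INTER_CUBIC))
E
```

```text
[ 0.51582544 -0.080845    0.098     ] [   0.7 -123.4]
[ 0.51904804 -0.07015974  0.098     ] [   1.3 -112.2]
```

View pics/c9.png

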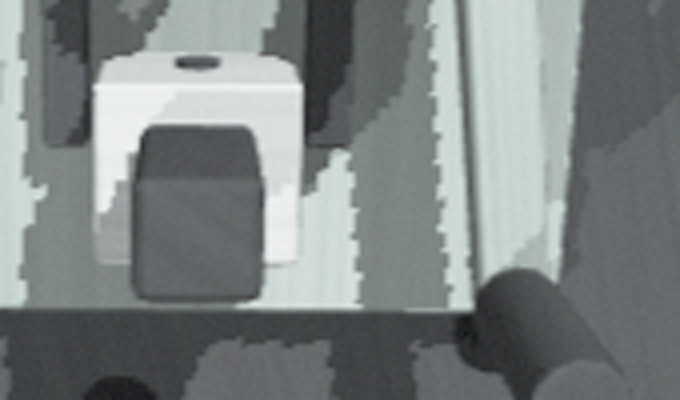

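Emit:
step_arm(targets="0 0 30 0 0 0.007; 0 0 60 0 0 0.007; 0 0 90 0 0 0.007; 0 0 112 0 0 0.007; 0 0 121 0 0 0.007; 0 0 121 0 0 0.007", grip=55)

```text
time_s: 13.68
eef_pos: [0.5167, -0.0768, 0.0652]
eef_rot: [-0.0, 0.787, 0.617, -0.0]
wrist_force: [-0.0, 0.5, 0.5]
opening: 0.555
```

Emit:
step_arm(targets="0 0 0 0 0 0; 0 0 0 0 0 0; 0 0 0 0 0 0; 0 0 0 0 0 0; 0 0 0 0 0 0", grip=10)

```text
time_s: 14.3
eef_pos: [0.5178, -0.0772, 0.0666]
eef_rot: [0.001, 0.787, 0.617, 0.001]
wrist_force: [-0.8, 0.9, 5.8]
opening: 0.271
```

```bash
python3 - <<'E'
from jig import *
o=ctrl.get_obs(); print(J(p,o['eef_pos'])*1000, o['wrist_force'],o['opening']); t=jw(J(p,o['eef_pos'])[0]*1000,5); go([t[0],t[1],o['eef_pos'][2]],np.degrees(p[0])+90)
E
```

```text
[   1.75095137 -119.3770448 ] [-0.76207489  0.89708829  5.80756916] 0.2714135484615926
row [124.4  -0.2  -0. ] [ 0.0022  0.0004 -0.0015] n>= 2.0
```

Emit:
step_arm(targets="10 0 0 0 0 0; 25 0 0 0 0 0; 40 0 0 0 0 0; 55 0 0 0 0 0; 70 0 0 0 0 0; 82 0 0 0 0 0; 92 0 0 0 0 0; 98 0 0 0 0 0")

```text
time_s: 15.3
eef_pos: [0.5409, 0.0178, 0.0666]
eef_rot: [0.001, 0.787, 0.617, -0.0]
wrist_force: [-3.4, -3.5, 7.4]
opening: 0.271
```

Emit:
step_arm(targets="4 0 0 0 0 0; 8 0 0 0 0 0; 12 0 0 0 0 0; 16 0 0 0 0 0; 20 0 0 0 0 0; 24 0 0 0 0 0; 26 0 0 0 0 0; 26 0 0 0 0 0")

```text
time_s: 16.3
eef_pos: [0.547, 0.0426, 0.0666]
eef_rot: [0.001, 0.787, 0.617, -0.0]
wrist_force: [-4.1, -4.2, 8.0]
opening: 0.27
```

```bash
python3 - <<'E'
from jig import *
o=ctrl.get_obs(); print(J(p,o['eef_pos'])*1000, o['wrist_force'],o['opening'],yawof(o))
E
```

```text
[1.57866496 3.93626431] [-4.14110165 -4.2345693   7.96120566] 0.270035928474359 76.16573337587045
```

Emit:
step_arm(targets="1 0 0 0 0 0; 2 0 0 0 0 0; 3 0 0 0 0 0; 4 0 0 0 0 0; 4 0 0 0 0 0")

```text
time_s: 16.92
eef_pos: [0.5478, 0.0462, 0.0666]
eef_rot: [0.001, 0.787, 0.617, -0.0]
wrist_force: [-4.4, -4.7, 8.2]
opening: 0.268
```

Emit:
step_arm(targets="1 0 0 0 0 0; 2 0 0 0 0 0; 2 0 0 0 0 0")

```text
time_s: 17.3
eef_pos: [0.5483, 0.0482, 0.0666]
eef_rot: [0.001, 0.787, 0.617, -0.0]
wrist_force: [-4.7, -4.4, 8.9]
opening: 0.271
```

Emit:
step_arm(targets="1 0 0 0 0 0; 2 0 0 0 0 0; 2 0 0 0 0 0")

```text
time_s: 17.68
eef_pos: [0.5484, 0.0487, 0.0666]
eef_rot: [0.001, 0.787, 0.617, -0.002]
wrist_force: [-6.9, -12.1, 10.6]
opening: 0.274
```

Emit:
step_arm(targets="0.5 0 0 0 0 0; 1 0 0 0 0 0; 1 0 0 0 0 0; 1 0 0 0 0 0")

```text
time_s: 18.18
eef_pos: [0.5484, 0.0487, 0.0666]
eef_rot: [0.002, 0.787, 0.617, -0.002]
wrist_force: [-8.0, -15.2, 11.0]
opening: 0.273
```

```bash
python3 - <<'E'
from jig import *
o=ctrl.get_obs(); print(J(p,o['eef_pos'])*1000, o['wrist_force'],o['opening'],yawof(o))
c=grab('top','t7');w=grab('wrist','w7')
cv2.imwrite('pics/t7b.png',cv2.resize(c['image'][220:355,205:405,::-1],None,fx=4,fy=4,interpolation=cv2.INTER_CUBIC))
E
```

```text
[ 1.56462948 10.18993394] [ -7.99009837 -15.23409832  10.98641772] 0.2726339327518503 76.1593079822629
```

View pics/w7.png

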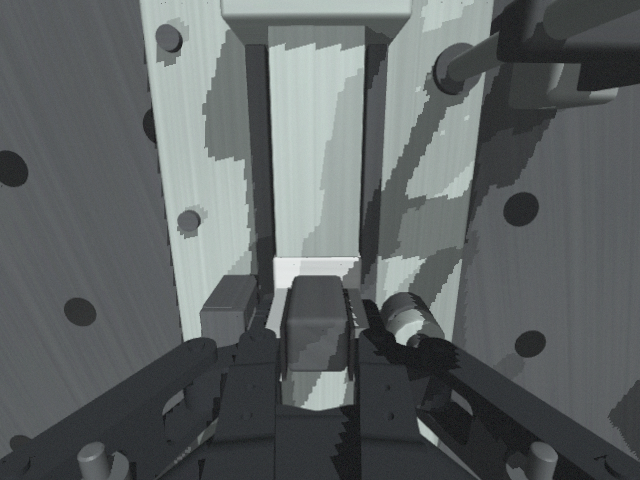

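Emit:
step_arm(targets="0 0 0 0 0 0; 0 0 0 0 0 0; 0 0 0 0 0 0; 0 0 -15 0 0 0; 0 0 -50 0 0 0; 0 0 -90 0 0 0; 0 0 -120 0 0 0; 0 0 -120 0 0 0", grip=50)

```text
time_s: 19.27
eef_pos: [0.551, 0.0522, 0.1894]
eef_rot: [0.002, 0.787, 0.617, 0.003]
wrist_force: [-0.0, -0.3, -0.3]
opening: 0.499
```

```bash
python3 - <<'E'
from jig import *
w=grab('wrist','w8')
o=ctrl.get_obs(); print(J(p,o['eef_pos'])*1000,o['q'].round(3))
E
```

```text
[ 1.91920149 14.05350868] [-0.12   0.171  1.711  0.     1.256  0.122]
```

View pics/w8.png

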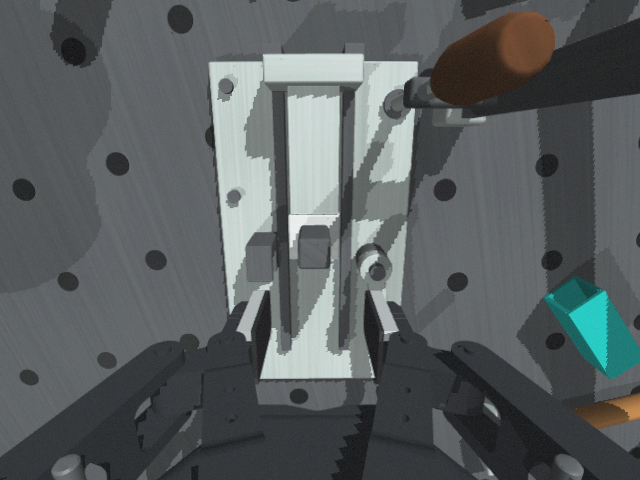

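```bash
python3 - <<'E'
from jig import *
c=load('w6');
cv2.imwrite('pics/c10.png',cv2.resize(c['image'][240:310,370:450,::-1],None,fx=8,fy=8,interpolation=cv2.INTER_CUBIC))
t=load('t7');cv2.imwrite('pics/c11.png',cv2.resize(t['image'][250:290,340:390,::-1],None,fx=10,fy=10,interpolation=cv2.INTER_CUBIC))
E
```

```text
(no output)
```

View pics/c10.png

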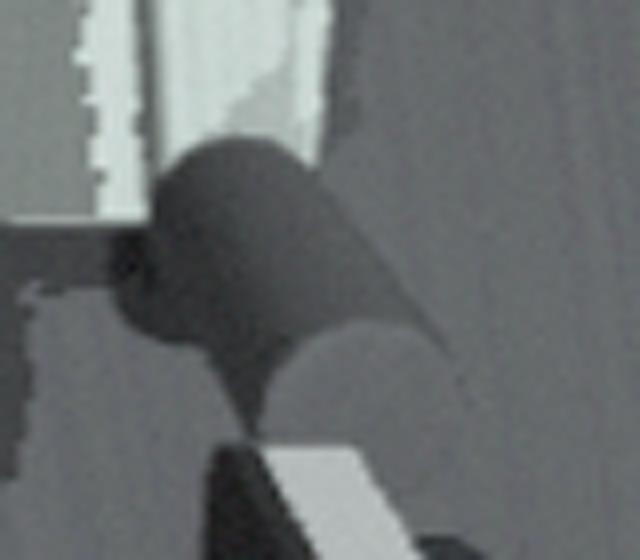

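View pics/c11.png

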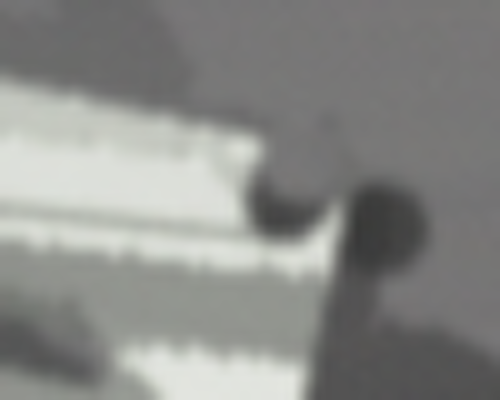

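```bash
python3 - <<'E'
from jig import *
pv=np.array([55,-21.])
for f,q in [('w6',(415.2,292.7)),('t7',(369.5,265.5)),('top0',(369.3,268-.5))]:
  w=back(load(f),q,[.1])[0]; j=J(p,w)*1000; d=j-pv; print(w.round(4),j.round(1),np.linalg.norm(d).round(1),np.degrees(np.arctan2(d[1],d[0]))+180)
# bar edges in w6: direction from pivot
def hp(th): a=np.radians(180+th); return jw(*(pv+130*np.array([np.cos(a),np.sin(a)])))
for th in (96,97,98): print(th,hp(th))
E
```

```text
[ 0.5781 -0.1239  0.1   ] [  71.4 -150.4] 130.5 97.2257681056636
[ 0.5805 -0.1233  0.1   ] [  73.6 -149.2] 129.5 98.27662359163133
[ 0.5762 -0.1227  0.1   ] [  69.3 -149.7] 129.5 96.35400138145211
96 [ 0.5753689  -0.12314153]
97 [ 0.57761962 -0.12342811]
98 [ 0.57987501 -0.12367537]
```

```bash
python3 - <<'E'
from jig import *
go([.578,-.1237,.18],83.2)
E
```

```text
row [-164.2   69.6    7.4] [ 0.0036 -0.0002 -0.1229] n>= 2.9
```

Emit:
step_arm(targets="-35 15 0 0 0 -0.04; -80 34 0 0 0 -0.08; -120 50 4 0 0 -0.12; -150 64 7 0 0 -0.123; -164 70 7 0 0 -0.123; -164 70 7 0 0 -0.123; -164 70 7 0 0 -0.123", grip=65)

```text
time_s: 20.2
eef_pos: [0.5771, -0.1224, 0.178]
eef_rot: [-0.0, 0.748, 0.664, -0.0]
wrist_force: [0.0, 1.3, -0.8]
opening: 0.652
```

```bash
python3 - <<'E'
from jig import *
w=grab('wrist','w9'); go([.578,-.1237,.067],83.2)
E
```

```text
row [ -1.3   1.  111.2] [-0.0004 -0.0005  0.001 ] n>= 1.8
```

View pics/w9.png

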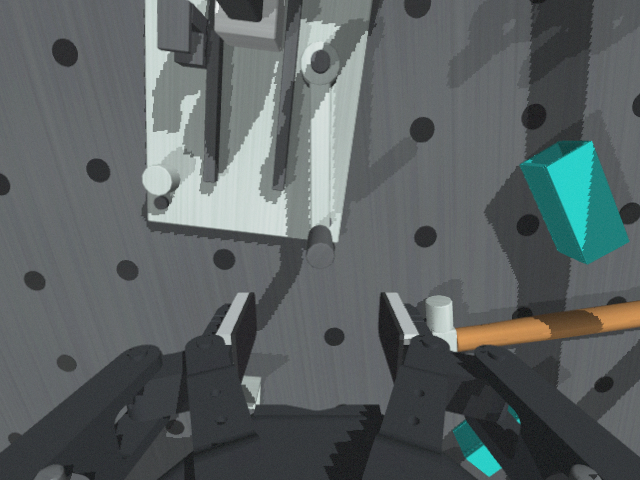

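Emit:
step_arm(targets="-1 0.5 30 0 0 0; -1 0.5 60 0 0 0; -1 0.5 90 0 0 0; -1 0.5 105 0 0 0; -1 0.5 111 0 0 0; -1 0.5 111 0 0 0")

```text
time_s: 21.0
eef_pos: [0.5782, -0.1247, 0.0678]
eef_rot: [0.0, 0.748, 0.664, 0.0]
wrist_force: [0.3, -0.4, 0.3]
opening: 0.65
```

Emit:
step_arm(targets="0 0 0 0 0 0; 0 0 0 0 0 0; 0 0 0 0 0 0; 0 0 0 0 0 0; 0 0 0 0 0 0", grip=8)

```text
time_s: 21.62
eef_pos: [0.5785, -0.1251, 0.0684]
eef_rot: [0.001, 0.748, 0.664, 0.0]
wrist_force: [-0.7, -0.2, 5.3]
opening: 0.217
```

```bash
cat > arc.py <<'E'
from jig import *
pv=np.array([55,-21.])
def run(ths):
    o=ctrl.get_obs(); j=J(p,o['eef_pos'])*1000; d=j-pv; t0=np.degrees(np.arctan2(d[1],d[0]))%360-180; rr=np.linalg.norm(d)
    print('th',t0.round(2),'r',rr.round(1),'F',o['wrist_force'].round(1),'op',o['opening'].round(3),'yaw',yawof(o).round(2),'z',o['eef_pos'][2].round(4))
    r=rot(o['eef_rot']); 
    for th in ths:
        a=np.radians(180+th); P=jw(*(pv+rr*np.array([np.cos(a),np.sin(a)])))
        dd=r.inv().apply(np.r_[P,o['eef_pos'][2]]-o['eef_pos'])*1000
        print(th,dd.round(1)[:2],np.radians(t0-th).round(3))
E
python3 -c "
from arc import *
run([92,86,79,72,65,58,51,44])"
```

```text
Traceback (most recent call last):
  File "arc.py", line 5, in run
    print('th',t0.round(2),'r',rr.round(1),'F',o['wrist_force'].round(1),'op',o['opening'].round(3),'yaw',yawof(o).round(2),'z',o['eef_pos'][2].round(4))
                                                                              ^^^^^^^^^^^^^^^^^^
AttributeError: 'float' object has no attribute 'round'
```

```bash
sed -i "s/o\['opening'\].round(3)/round(o['opening'],3)/" arc.py; python3 -c "
from arc import *
run([92,86,79,72,65,58,51,44])"
```

```text
th 97.48 r 131.6 F [-0.7 -0.2  5.3] op 0.217 yaw 83.18 z 0.0684
92 [  0.5 -12.6] 0.096
86 [  2.4 -26.2] 0.2
79 [  6.4 -41.8] 0.323
72 [ 12.3 -56.7] 0.445
65 [ 19.9 -70.8] 0.567
58 [ 29.2 -83.9] 0.689
51 [ 40.1 -95.8] 0.811
44 [  52.3 -106.2] 0.933
```

Emit:
step_arm(targets="0.5 -12.6 0 0 0 0.096; 2.4 -26.2 0 0 0 0.2; 6.4 -41.8 0 0 0 0.323; 12.3 -56.7 0 0 0 0.445; 19.9 -70.8 0 0 0 0.567; 29.2 -83.9 0 0 0 0.689; 40.1 -95.8 0 0 0 0.811; 52.3 -106.2 0 0 0 0.933")

```text
time_s: 22.62
eef_pos: [0.4805, -0.0598, 0.0685]
eef_rot: [0.001, 0.967, 0.254, 0.003]
wrist_force: [9.8, 6.3, -0.7]
opening: 0.214
```

```bash
python3 -c "
from arc import *
run([40,36,32,28,24,20,16,13])"
```

```text
th 43.98 r 130.0 F [ 9.8  6.3 -0.7] op 0.214 yaw 29.46 z 0.0685
40 [ 0.2 -9. ] 0.07
36 [  1.  -18.1] 0.139
32 [  2.5 -27. ] 0.209
28 [  4.5 -35.9] 0.279
24 [  7.2 -44.5] 0.349
20 [ 10.5 -53. ] 0.419
16 [ 14.4 -61.2] 0.488
13 [ 17.7 -67.2] 0.541
```

Emit:
step_arm(targets="0.2 -9 0 0 0 0.07; 1 -18.1 0 0 0 0.139; 2.5 -27 0 0 0 0.209; 4.5 -35.9 0 0 0 0.279; 7.2 -44.5 0 0 0 0.349; 10.5 -53 0 0 0 0.419; 14.4 -61.2 0 0 0 0.488; 17.7 -67.2 0 0 0 0.541")

```text
time_s: 23.62
eef_pos: [0.4637, 0.0068, 0.0685]
eef_rot: [0.0, 1.0, -0.012, 0.004]
wrist_force: [9.1, 0.0, -4.0]
opening: 0.214
```

```bash
python3 -c "
from arc import *
run([11,9,7,5,4,3])"
```

```text
th 13.27 r 129.3 F [ 9.1  0.  -4. ] op 0.214 yaw -1.37 z 0.0685
11 [ 0.  -5.1] 0.04
9 [ 0.2 -9.6] 0.074
7 [  0.6 -14.1] 0.109
5 [  1.1 -18.6] 0.144
4 [  1.4 -20.8] 0.162
3 [  1.7 -23.1] 0.179
```

Emit:
step_arm(targets="0.5 -5.1 0 0 0 0.04; 1 -9.6 0 0 0 0.074; 1.5 -14.1 0 0 0 0.109; 2 -18.6 0 0 0 0.144; 2.3 -20.8 0 0 0 0.162; 2.6 -23.1 0 0 0 0.179; 2.6 -23.1 0 0 0 0.179")

```text
time_s: 24.5
eef_pos: [0.4661, 0.0297, 0.0684]
eef_rot: [0.0, 0.995, -0.1, 0.003]
wrist_force: [6.3, 1.4, 1.0]
opening: 0.218
```

```bash
python3 -c "
from arc import *
run([2.5,2,1.5,1,.5,0,-.5,-1])"
```

```text
th 3.02 r 129.1 F [6.3 1.4 1. ] op 0.218 yaw -11.53 z 0.0684
2.5 [-0.  -1.2] 0.009
2 [-0.  -2.3] 0.018
1.5 [-0.  -3.4] 0.027
1 [ 0.  -4.6] 0.035
0.5 [ 0.  -5.7] 0.044
0 [ 0.1 -6.8] 0.053
-0.5 [ 0.1 -7.9] 0.061
-1 [ 0.2 -9.1] 0.07
```

Emit:
step_arm(targets="0 -1.2 0 0 0 0.009; 0 -2.3 0 0 0 0.018; 0 -3.4 0 0 0 0.027; 0 -4.5 0 0 0 0.035; 0 -5 0 0 0 0.04; 0 -5 0 0 0 0.04")

```text
time_s: 25.25
eef_pos: [0.4671, 0.0345, 0.0685]
eef_rot: [0.0, 0.993, -0.12, 0.003]
wrist_force: [6.4, 1.1, 0.9]
opening: 0.214
```

Emit:
step_arm(targets="0 -0.8 0 0 0 0.006; 0 -1.5 0 0 0 0.01; 0 -2 0 0 0 0.013; 0 -2 0 0 0 0.013")

```text
time_s: 25.75
eef_pos: [0.4674, 0.0355, 0.0684]
eef_rot: [0.001, 0.992, -0.126, 0.002]
wrist_force: [4.7, -4.3, 1.3]
opening: 0.22
```

Emit:
step_arm(targets="0 -0.7 0 0 0 0; 0 -1.4 0 0 0 0; 0 -2 0 0 0 0; 0 -2 0 0 0 0")

```text
time_s: 26.25
eef_pos: [0.4674, 0.0356, 0.0684]
eef_rot: [0.003, 0.992, -0.126, 0.002]
wrist_force: [-0.2, -14.3, 3.3]
opening: 0.216
```

```bash
python3 -c "
from arc import *
run([0])"
```

```text
th 0.34 r 129.1 F [ -0.2 -14.3   3.3] op 0.216 yaw -14.49 z 0.0684
0 [-0.  -0.8] 0.006
```

Emit:
step_arm(targets="0 -0.7 0 0 0 0; 0 -1.4 0 0 0 0; 0 -2 0 0 0 0; 0 -2 0 0 0 0")

```text
time_s: 26.75
eef_pos: [0.4674, 0.0358, 0.0684]
eef_rot: [0.004, 0.992, -0.126, 0.001]
wrist_force: [-3.0, -24.3, 4.0]
opening: 0.22
```

```bash
python3 -c "
from arc import *
w=grab('wrist','w10');w=grab('scene','s10')
cv2.imwrite('pics/s10b.png',cv2.resize(w['image'][150:350,260:460,::-1],None,fx=3,fy=3,interpolation=cv2.INTER_CUBIC))
run([0])"
```

```text
th 0.28 r 129.1 F [ -2.1 -23.8   3.3] op 0.213 yaw -14.47 z 0.0684
0 [-0.  -0.6] 0.005
```

View pics/w10.png

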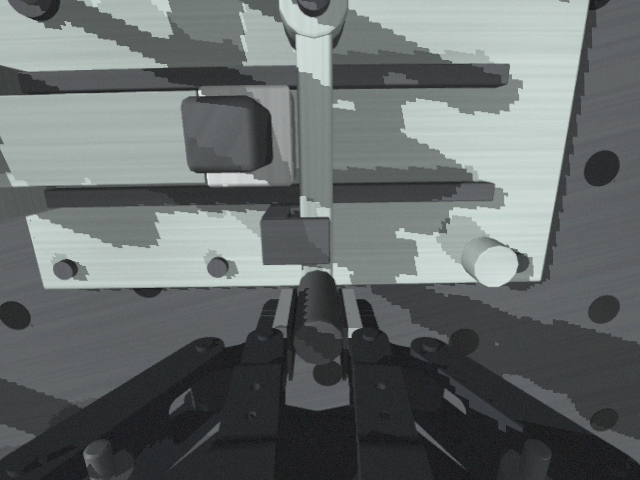

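Emit:
step_arm(targets="0 0 0 0 0 0; 0 2 0 0 0 0; 0 4 0 0 0 0; 0 4 0 0 0 0; 0 4 -15 0 0 0; 0 4 -50 0 0 0; 0 4 -90 0 0 0; 0 4 -120 0 0 0", grip=50)

```text
time_s: 27.85
eef_pos: [0.4658, 0.0368, 0.1902]
eef_rot: [0.0, 0.992, -0.127, 0.001]
wrist_force: [0.2, 0.3, -0.7]
opening: 0.503
```

```bash
python3 -c "
from arc import *
w=grab('wrist','w11')
run([0])"
```

```text
th -0.13 r 128.7 F [ 2.2 -0.   3.7] op 0.5 yaw -14.53 z 0.194
0 [0.  0.3] -0.002
```

View pics/w11.png

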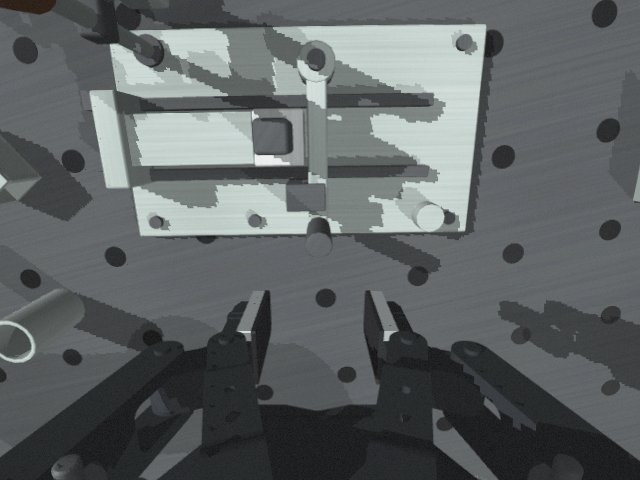

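```bash
python3 -c "
from arc import *
c=load('w11')
i=c['image'][:,:,::-1]
cv2.imwrite('pics/c12.png',cv2.resize(i[30:270,85:345],None,fx=2.5,fy=2.5,interpolation=cv2.INTER_CUBIC))
for n,q,z in [('handle',(319,243),.1),('post',(272,136),.098),('pivot',(316,60),.05),('spacer',(430.5,216),.032)]:
  w=back(c,q,[z])[0]; print(n,(J(p,w)*1000).round(1))
h=J(p,back(c,(319,243),[.1])[0])*1000-pv; print(np.degrees(np.arctan2(h[1],h[0]))%360-180)
t=grab('top','t12');cv2.imwrite('pics/t12b.png',cv2.resize(t['image'][200:380,130:490,::-1],None,fx=2,fy=2,interpolation=cv2.INTER_CUBIC))
"
```

```text
handle [-72.8 -21.5]
post [0.5 8.6]
pivot [ 55.8 -21.1]
spacer [ -68.8 -122.5]
0.23435168606278012
```

View pics/c12.png

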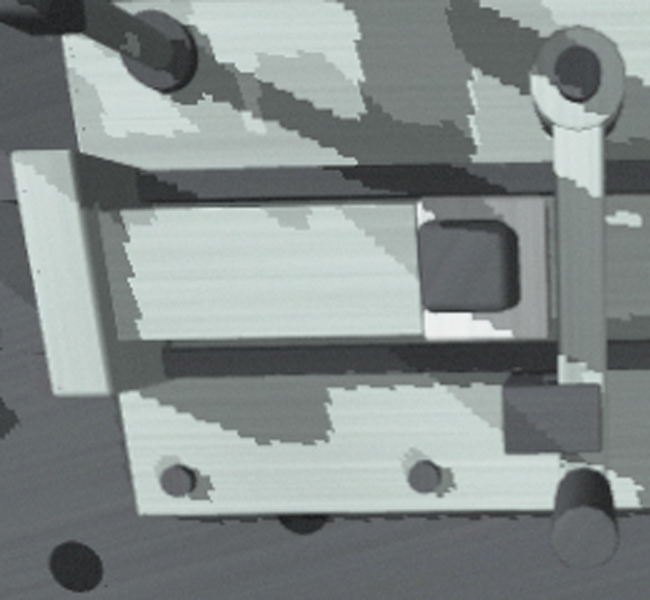

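View pics/t12b.png

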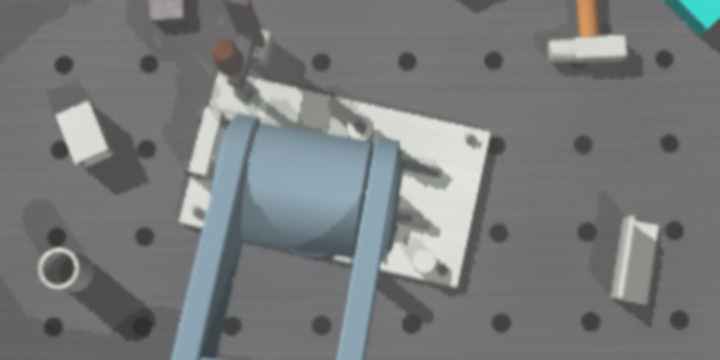

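```bash
python3 -c "
from arc import *
c=load('w11')
i=c['image'][:,:,::-1]
cv2.imwrite('pics/c13.png',cv2.resize(i[95:195,85:275],None,fx=4.2,fy=4.2,interpolation=cv2.INTER_CUBIC))
c=load('w8')
i=c['image'][:,:,::-1]
cv2.imwrite('pics/c14.png',cv2.resize(i[45:275,250:370],None,fx=4,fy=2.6,interpolation=cv2.INTER_CUBIC))
print(proj(load('w11'),[list(jw(x,y))+[z] for x,y,z in [(0,130,.052),(0,30,.052),(0,130,.06)]]))
"
```

```text
[[127.3638843  140.69722483]
 [252.41991813 138.29611986]
 [121.86989257 140.65336843]]
```

View pics/c13.png

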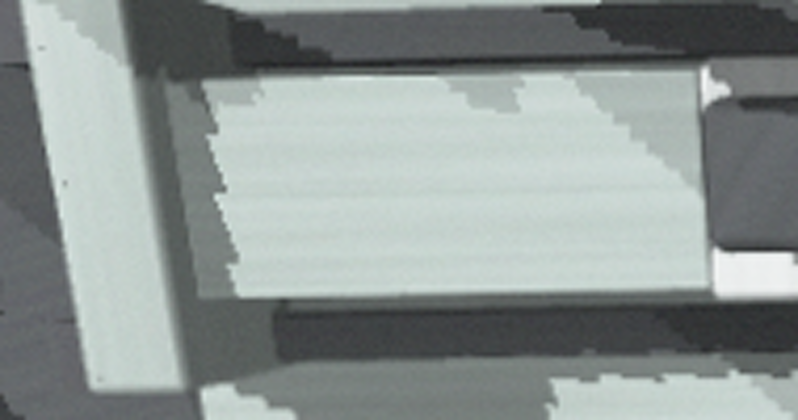

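View pics/c14.png

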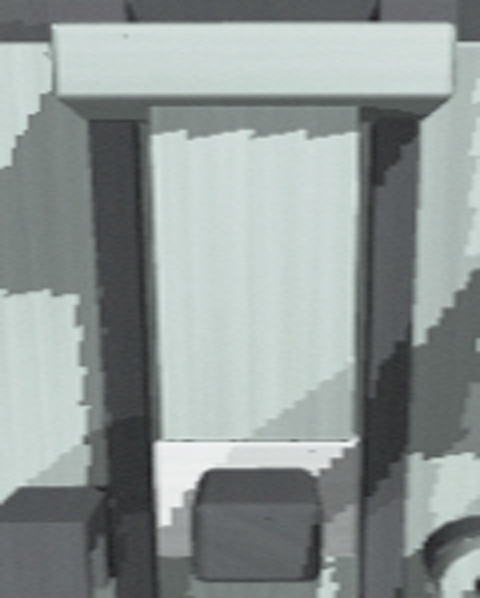

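```bash
python3 -c "
from h import *
print(ticket.hand_in())"
```

```text
the job is handed in; nothing more can be done
None
```

The longer offcut is clamped in the jig and the latch bar is closed in its catch. I handed the job in at about 28 s of the 72 s allowed, with the gripper open and clear of everything.

- **Tube:** I gripped it across its width and lowered it into the channel until the floor pushed back with about 14 N, then let go. In the last wrist picture its ends sit within about 1 px of where the stop face and carriage face should be. I saw no gap at either end.
- **Carriage:** I pushed it by its post until the force rose to about 17 N with no more movement. The gripper then read jig y = 10.2 mm, against a target of 10. The last picture puts the post at about 8.6 mm. That 1.6 mm disagreement is within the 2 mm camera calibration error.
- **Latch:** I swung it from about 97° until it stopped hard, holding about 24 N with no more movement. The arm's position put it at 0.3° at the stop, and the picture after release gave 0.2°. The bar lies across behind the carriage and inside the catch.
- **Other things:** I touched none of the other objects. The spacer measured within about 2 mm of its first position. The short tube, pipe and angle iron look unmoved in the last top view, though I did not measure them.

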